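# Find the socket for the trimmer's pulley nut

### The job

The pulley nut of the coconut trimmer sits in a recess under the loose cover plate: lift the plate off its pins and lay it flat on the bench, handle up. Then try the tube sockets on the nut until you find the one that goes fully home over it, standing any that do not fit back upright on the bench or mat. Finish holding that socket squarely seated on the nut, without letting go of it, and leave everything else on the bench where it is.

Things in the scene. Friction and masses are not known exactly. Their poses are not given: they have to be found in the camera images.
- machine: green coconut trimmer, fixed; origin on the bench under the covered hub's axis, z up. Belt case 180 wide in x, y -380 to +85, top 78 high. Well 110 x 110 round the hub, under the cover; pins 8 dia, 12 tall on the case top at x = +-70, y = 0. Coconut on its spikes at y = -185 (to 222 high, 110 dia); behind it a blade post (to 228) with its blade at x = 70, y = -150, and a motor (y = -320).
- nut_seat (a point): centre of the floor of the round recess in the pulley hub, 48 above the bench, below the cover's middle; axes as the machine's. A hex nut lies on it, one pair of flats facing the machine's +-x: 17, 24 or 30 mm across flats (9, 15 or 18 tall), which one is not told. A stud stands 6 above the nut. Nut's top edges chamfered. Nut and hub do not turn.
- hub_rim (a point): centre of the hub's flat rim (60 dia), 12 above nut_seat. The recess inside the rim is 31.5, 39 or 47 dia for the 17, 24 or 30 nut, and admits the fitting socket only: that one goes down to the floor; a smaller socket stops on the nut or stud, 15 or more above the floor; a larger one on the rim, 12 above it.
- cover: loose aluminium plate, 170 (x) x 130 (y) x 4, 0.2 to 0.4 kg, lying on the case top, underside 78 high, two 11.5 mm holes at x = +-70 over the pins. Origin at the centre of its underside, z up. Steel bow handle of 10 mm round bar along its x over the middle, 68 long, bar axis 30 above the underside, both legs at its ends. Lift 15 or more to clear the pins.
- socket17: the smallest of three steel tube sockets, for a 17 mm nut: straight hexagonal tube, open at both ends, 23.6 across flats outside, 27 over corners, 18.6 across flats inside, 85 tall, 120 g. Stands on the mat, any turn, any of three places 85 apart. Origin: centre of its lower end, z up; x square to a pair of flats (inner and outer flats parallel).
- socket24: the middle of three steel tube sockets, for a 24 mm nut: straight hexagonal tube, open at both ends, 30.6 across flats outside, 35 over corners, 25.6 across flats inside, 85 tall, 160 g. Stands on the mat, any turn, any of three places 85 apart. Origin: centre of its lower end, z up; x square to a pair of flats (inner and outer flats parallel).
- socket30: the largest of three steel tube sockets, for a 30 mm nut: straight hexagonal tube, open at both ends, 37.0 across flats outside, 43 over corners, 31.6 across flats inside, 85 tall, 210 g. Stands on the mat, any turn, any of three places 85 apart. Origin: centre of its lower end, z up; x square to a pair of flats (inner and outer flats parallel).
- mat: black rubber mat, fixed, 290 (x) x 115 (y) x 3, origin at the centre of its underside; the sockets stand in a row along its x, about 15 off its middle line towards -y
- tommy_bar: bystander: steel rod, 8 dia x 160, lying along the mat beside the sockets
- wrench: bystander: combination wrench lying on the bench along its x, 160 long; origin at its underside
- can: bystander: bare aluminium drink can, 66 dia x 115 tall, standing; origin at its underside
- grease_tin: bystander: grey grease tin, 68 dia x 55 tall; origin at its underside
- peeled: bystander: whole peeled coconut standing on its flat base, 110 dia x 113 tall, pointed top; origin at its underside
- opened: bystander: coconut with its top cut off, 110 dia x 90 tall; origin at its underside
- knife: bystander: trimming knife lying flat, about 200 long along its x, 18 high; origin at its underside
There are look-alikes about, which are no part of the job. What is shaped like the socket30 but blue is not meant.

How it is judged:
By the outcome, as a careful person would: the job done as asked, in the order asked, and still so for the second after the job is handed in, while the arm keeps its last pose, push and grip.
It also fails if it takes over 72 s, if anything falls off the work surface, if the arm or the gripper's body presses on something with over 40 N, if the wrist force passes 120 N, or if a joint passes its speed limit or range.

### The arm

A 6-joint arm with a two-finger parallel gripper is mounted at the origin on the work surface. World frame = base frame: x ahead of the robot, y to its left, z up, the work surface at z = 0. Lengths are in m, angles in rad, forces in N, time in s.
With the tool pointing down it reaches from about 0.3 to 0.95 m from the base axis. Payload 3.1 kg.
Tool frame: the origin (TCP) lies at the very end of the fingers, on their centre line; the grasp point (between the pads) lies 19 mm behind it (robot.pinch_z is the z of the grasp point in the tool frame, in m); z points along the fingers, y is the line along which they close (so a half turn about z gives the same grasp; the last joint's range is limited). The gripper opens to 85 mm and grips with 20 to 120 N. Pads are 22 mm wide; open, the fingers measure 114 mm over their backs; the gripper's body (76 mm by 85 mm) begins 54 mm behind the grasp point. The pads swing forward as they close: fully open they stand 13 mm farther back than shut.
Start: joints at [1.095, 0.308, 1.634, -0, 1.2, -0.07], TCP at [0.247, 0.574, 0.231] pointing down, gripper open.
Joint ranges: [-3.06, 3.06], [-0.79, 1.96], [0.05, 2.63], [-1.19, 4.34], [0.05, 2.64], [-2.94, 2.94]. Speed limits (rad/s): [2.79, 2.79, 3.14, 3.14, 3.14, 3.14].

### API

Orientations are given as [roll, pitch, yaw] about the fixed x, y, z axes, in that order (R = Rz(yaw) Ry(pitch) Rx(roll)).
In Python, from rig import monitor, camera, robot gives the robot as it stands.
- The arm moves only by the shell command python3 -m handwheel 'ROWS' [FORCE]. ROWS is JSON, a list of rows, each a list of 7 numbers: the shift along the tool's x, y, z normalised to -1 to 1, where 1 is 400 mm, then the turn, a rotation vector about the tool's x, y, z normalised to -1 to 1, where 1 is 2 pi rad, then the closure, from -1 (fully open) to 1 (shut). A call has 1 to 5 rows; each row is the pose to reach, as a shift and turn from the pose commanded when the call began, along the tool's axes at that moment, turning the shorter way round; what a row does not reach only later rows make up. A row lasts 1/12 s, in which the tool goes at most 41.7 mm and 7.16 degrees, less where a joint would pass 70% of its speed; a pose out of reach is approached as far as the arm can. A call with a number of a shift or a turn outside -1 to 1 is refused whole. A call with a gripper value outside its range is refused whole. The fingers move at their own pace and stop on an object; FORCE is the grip in N (left out, the last holds). Time passes only in rows, so rows that repeat a pose let the fingers close. It gives the time, the measured TCP pose, the force, the opening and the grip force at its end, in the units of the state.
- monitor.read_state(): the state, without advancing time (a new reading comes with each control period).
- camera(name): name is "side" or "top" or "wrist"; returns a dict with "img" (420x560x3 uint8, red, green, blue), "camera_matrix" (3x3 intrinsics, pixels), "k1" (the pictures are not rectified: a ray, as slopes to the right and down, at radius r is drawn at 1 + k1 r^2 times it, then the intrinsics apply), "extrinsics" (4x4, takes a point from camera to world coordinates); the wrist camera has in their place "mount" (4x4, takes a point from camera to tool coordinates, whose origin is the TCP and whose axes are the flange's). Camera axes: x right, y up, looking along -z (the intrinsics and any distortion apply to the point x, -y, -z); pixel columns grow to the right and rows downward; lengths in m; the calibration is good to about 2 mm. A picture is of the moment at which its call begins: read the wrist's pose just before it. There is no depth.
- robot.close_job(): hands the job in; it is judged then, once.
The state is a dict: "time": time; "qpos": joint angles; "qd": joint speeds; "joint_efforts": joint torques, N m; "eef_pos": TCP position; "eef_rot": TCP orientation; "ft_force": force on the tool from outside, world axes, zero at the start; "ft_torque": the same for the moment, N m; "opening": finger opening in m; "grip_force": force on a finger pad.
Only numpy, scipy, OpenCV 4.12 (cv2) and the standard library are available. Lean on these libraries where they do the work, as an engineer would, in place of code of your own. Each camera call takes 0.05 s, during which the arm holds its last target. There are 200 camera calls.

## Working session

There is one attempt and no reset: what is moved stays moved. The work goes in short steps, Python scripts to look and compute and a shell command to move; the robot and the scene stay as the last step left them, time stands still between calls to the robot, and variables do not carry over. Pictures are saved under pics/ and viewed, at most 10 in all, crops included, and the job is handed in when it is done.

```bash
mkdir -p pics; ls; cat > h.py <<'E'
import numpy as np,cv2
from rig import monitor,camera,robot
from scipy.spatial.transform import Rotation as R
def ext(c,s=None):
    if "extrinsics" in c: return np.array(c["extrinsics"])
    T=np.eye(4);T[:3,:3]=R.from_euler('xyz',s["eef_rot"]).as_matrix();T[:3,3]=s["eef_pos"]
    return T@np.array(c["mount"])
def shot(name):
    s=monitor.read_state();c=camera(name);return dict(img=np.array(c["img"]),K=np.array(c["camera_matrix"]),k1=c["k1"],T=ext(c,s))
def proj(c,P):
    P=np.atleast_2d(P);p=(P-c["T"][:3,3])@c["T"][:3,:3]
    u=np.stack([p[:,0]/-p[:,2],-p[:,1]/-p[:,2]],1);u=u*(1+c["k1"]*(u**2).sum(1,keepdims=True))
    return u*[c["K"][0,0],c["K"][1,1]]+c["K"][:2,2]
def unproj(c,px,z):
    px=np.atleast_2d(px).astype(float);d=(px-c["K"][:2,2])/[c["K"][0,0],c["K"][1,1]]
    u=d.copy()
    for _ in range(20): u=d/(1+c["k1"]*(u**2).sum(1,keepdims=True))
    r=np.stack([u[:,0],-u[:,1],-np.ones(len(u))],1)@c["T"][:3,:3].T
    o=c["T"][:3,3];return o+r*((z-o[2])/r[:,2])[:,None]
def save(c,n): cv2.imwrite("pics/"+n,c["img"][:,:,::-1])
E
python3 - <<'E'
from h import *
import pickle
print(monitor.read_state(), robot.pinch_z)
for n in("side","top","wrist"):
    c=shot(n);pickle.dump(c,open(n+".pkl","wb"));save(c,n+"0.png");print(n,c["K"].tolist(),c["k1"],c["T"].round(3).tolist())
E
```

```text
pics
{'time': 0.0, 'qpos': array([ 1.09530787e+00,  3.08993877e-01,  1.63523716e+00, -2.56104612e-05,
        1.19969884e+00, -6.96900123e-02]), 'qd': array([ 0.00166784, -0.00249733,  0.00089883,  0.00042555,  0.00190899,
        0.00042834]), 'joint_efforts': array([ 5.36190291e-04, -4.15279877e+01, -2.76650333e+01, -1.90573796e-04,
        1.05193566e-02,  3.86738492e-06]), 'eef_pos': array([0.24635766, 0.57347544, 0.23002991]), 'eef_rot': array([-3.13925944e+00, -1.38961750e-04,  2.73580337e+00]), 'ft_force': array([ 0.18885569, -0.1145702 ,  0.0811264 ]), 'ft_torque': array([ 0.01141403,  0.00877184, -0.00199611]), 'grip_force': 0.0, 'opening': 0.08548024901573692} -0.0187
side [[403.3277369950208, 0.0, 288.0579607501804], [0.0, 403.3277369950208, 209.85909539726597], [0.0, 0.0, 1.0]] -0.074256282643176 [[0.711, 0.551, -0.437, 0.111], [-0.703, 0.548, -0.454, -0.369], [-0.011, 0.63, 0.776, 0.8], [0.0, 0.0, 0.0, 1.0]]
top [[405.0349036235567, 0.0, 276.7658103341659], [0.0, 405.0349036235567, 210.83389539524495], [0.0, 0.0, 1.0]] -0.06072070263782753 [[-0.008, 0.998, -0.062, 0.453], [-1.0, -0.006, 0.025, 0.081], [0.024, 0.062, 0.998, 1.196], [0.0, 0.0, 0.0, 1.0]]
wrist [[297.9029337295354, 0.0, 279.85244877300823], [0.0, 297.9029337295354, 210.4867502258178], [0.0, 0.0, 1.0]] 0.0102693305264442 [[0.395, -0.883, -0.252, 0.182], [0.919, 0.379, 0.111, 0.601], [-0.002, -0.275, 0.961, 0.373], [0.0, 0.0, 0.0, 1.0]]
```

View pics/top0.png

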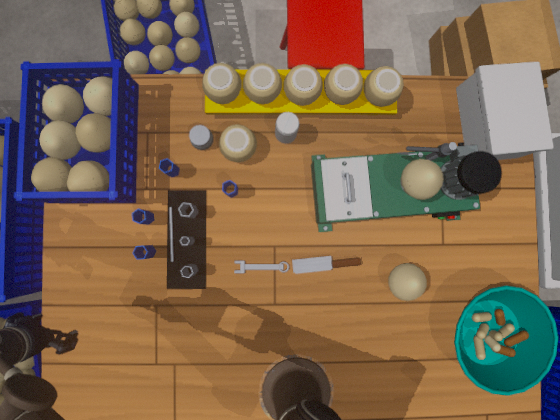

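View pics/side0.png

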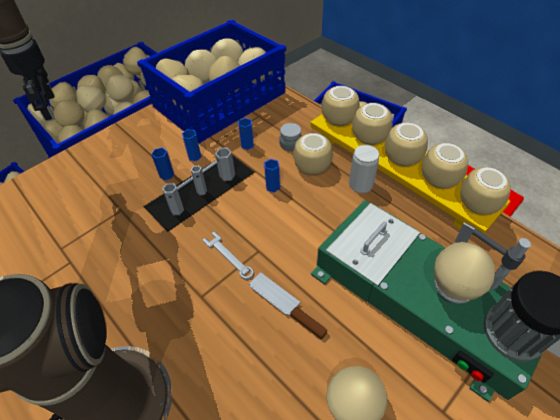

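The top view shows the cover handle at px (348,188). The steel sockets on the mat are at (187,210), (184,241) and (187,271). The look-alikes are blue tubes at (169,167), (230,188), (143,216) and (143,252), which I reject by colour. The bar is at (171,235), the wrench at (262,267), the knife at (328,264), the can at (287,125), the tin at (200,137), and coconuts at (237,142) and (408,282). Next I'll check the choice in a close crop.

```bash
python3 - <<'E'
from h import *
import pickle
t=pickle.load(open("top.pkl","rb"))["img"];s=pickle.load(open("side.pkl","rb"))["img"]
def cr(i,x,y,w,h,W,H): return cv2.resize(i[y:y+h,x:x+w],(W,H),interpolation=cv2.INTER_CUBIC)
a=cr(t,160,185,53,110,289,600)   # 5.45
b=cr(t,305,140,100,100,500,500)
o=np.zeros((600,800,3),np.uint8);o[:,:289]=a;o[:500,295:795]=b
cv2.imwrite("pics/crop1.png",o[:,:,::-1])
E
```

```text
(no output)
```

View pics/crop1.png

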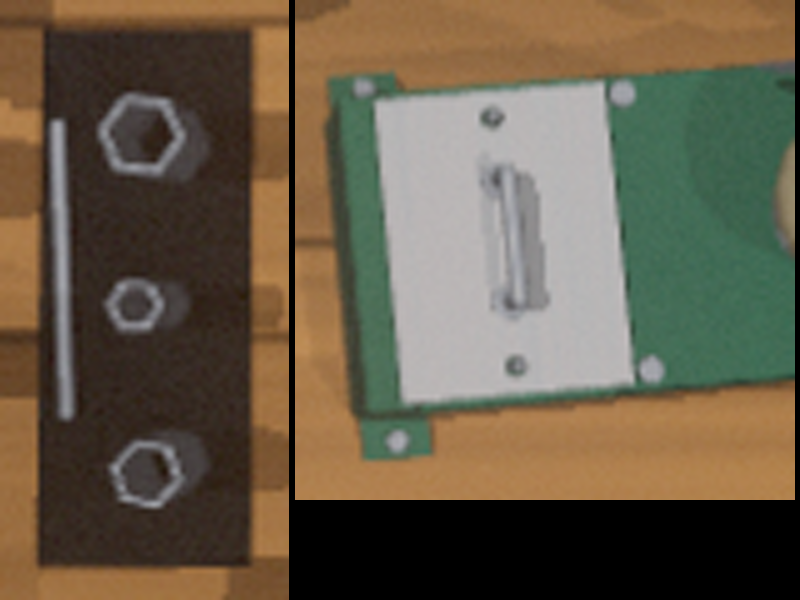

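The crop shows the plate with its bow handle and two pins. The sockets, top to bottom, are 30, 17 and 24, all bare steel. Now the positions.

```bash
python3 - <<'E'
from h import *
import pickle
c=pickle.load(open("top.pkl","rb"))
B=lambda p:[[305+(x-295)/5-.4,140+y/5-.4] for x,y in p]
A=lambda p:[[160+x/5.45-.4,185+y/5.45-.4] for x,y in p]
q=unproj(c,B([(375,97),(604,82),(634,382),(402,404)]),.082)[:,:2]
print("corners",q.round(4).tolist(),q.mean(0))
p=unproj(c,B([(491,117),(515,366)]),.090)[:,:2];d=p[0]-p[1];print("pins",p.mean(0),np.linalg.norm(d),np.arctan2(d[1],d[0]))
h=unproj(c,B([(505,170),(518,305)]),.113)[:,:2];d=h[0]-h[1];print("handle",h.mean(0),np.linalg.norm(d),np.arctan2(d[1],d[0]))
print("sock",unproj(c,A([(141,134),(134,305),(147,473)]),.088).round(4)[:,:2].tolist())
print("mat",unproj(c,A([(46,30),(250,30),(250,565),(40,566)]),.003).round(4)[:,:2].tolist())
print("bar",unproj(c,A([(57,120),(67,418)]),.007).round(4)[:,:2].tolist())
n={"can":(287,120),"opened":(236,140),"wr0":(236,267),"wr1":(287,267),"kn0":(293,264),"kn1":(361,262),"peeled":(407,280),"blue":(230,187),"blue2":(169,165)}
for k,v in n.items(): print(k,unproj(c,v,.05)[0,:2].round(3))
E
```

```text
corners [[0.6656, -0.0698], [0.674, -0.1991], [0.5054, -0.2121], [0.4941, -0.0821]] [ 0.58477274 -0.14077605]
pins [ 0.58351653 -0.13851924] 0.1388857787117272 0.07672080421965995
handle [ 0.58275346 -0.13861103] 0.07375256467888099 0.07631465768146752
sock [[0.5272, 0.3036], [0.4416, 0.3067], [0.358, 0.2999]]
mat [[0.5897, 0.3726], [0.589, 0.2619], [0.3014, 0.2615], [0.3015, 0.374]]
bar [[0.5405, 0.3653], [0.3806, 0.3588]]
can [0.786 0.021]
opened [0.728 0.168]
wr0 [0.366 0.169]
wr1 [0.365 0.025]
kn0 [0.373 0.008]
kn1 [ 0.376 -0.185]
peeled [ 0.324 -0.317]
blue [0.592 0.185]
blue2 [0.656 0.359]
```

```bash
cat > d.py <<'E'
# work out the row numbers to reach x y z yaw (tool down) from the measured pose
import sys
from h import *
x,y,z,yaw=map(float,sys.argv[1:5]);s=monitor.read_state()
M=R.from_euler('xyz',s["eef_rot"]);D=R.from_euler('xyz',[np.pi,0,yaw])
sh=M.inv().apply(np.array([x,y,z])-s["eef_pos"])/.4;tn=(M.inv()*D).as_rotvec()/2/np.pi
print("shift",sh.round(4),"turn",tn.round(4),"rows",np.linalg.norm(sh)*400/41.7,np.linalg.norm(tn)*360/7.16,"t",round(s["time"],2),"q6",s["qpos"][5].round(2))
E
python3 d.py .584 -.139 .23 3.218;python3 d.py .584 -.139 .23 .0766
```

```text
shift [-1.4787 -1.3039  0.0029] turn [-0.0003 -0.0001 -0.0767] rows 18.91057523788599 3.8586322072233 t 0.15 q6 -0.07
shift [-1.4787 -1.3039  0.0029] turn [-1.000e-04  4.000e-04  4.232e-01] rows 18.91057523788599 21.27951884908766 t 0.15 q6 -0.07
```

```bash
for i in 1; do
python3 -m handwheel '[[-0.37,-0.326,0,0,0,0,-1],[-0.37,-0.326,0,0,0,0,-1],[-0.37,-0.326,0,0,0,0,-1],[-0.37,-0.326,0,0,0,0,-1],[-0.37,-0.326,0,0,0,0,-1]]'
python3 -m handwheel '[[-0.37,-0.326,0,0,0,0,-1],[-0.37,-0.326,0,0,0,0,-1],[-0.37,-0.326,0,0,0,0,-1],[-0.37,-0.326,0,0,0,0,-1],[-0.37,-0.326,0,0,0,0,-1]]'
python3 -m handwheel '[[-0.37,-0.326,0,0,0,-0.077,-1],[-0.37,-0.326,0,0,0,-0.077,-1],[-0.37,-0.326,0,0,0,-0.077,-1],[-0.37,-0.326,0,0,0,-0.077,-1],[-0.37,-0.326,0,0,0,-0.077,-1]]'
done; python3 d.py .584 -.139 .23 3.218
```

```text
time: 0.57
eef_pos: [0.3316, 0.393, 0.2307]
eef_rot: [-3.14, 0.0, 2.735]
ft_force: [-0.3, 0.0, 0.3]
opening: 0.0855
grip_force: 0.0
time: 0.98
eef_pos: [0.4163, 0.2149, 0.2312]
eef_rot: [-3.141, 0.001, 2.735]
ft_force: [-0.5, 1.0, 0.2]
opening: 0.0852
grip_force: 0.0
time: 1.4
eef_pos: [0.4957, 0.0482, 0.2311]
eef_rot: [3.141, -0.0, -3.059]
ft_force: [-0.1, 0.4, 0.2]
opening: 0.0854
grip_force: 0.0
shift [-0.1813 -0.4846  0.0025] turn [ 0.0001 -0.      0.0011] rows 4.963426118377815 0.05326500437253595 t 1.4 q6 -1.65
```

```bash

python3 -m handwheel '[[-0.18,-0.475,0,0,0,0,-1],[-0.18,-0.475,0,0,0,0,-1],[-0.18,-0.475,0,0,0,0,-1],[-0.18,-0.475,0,0,0,0,-1],[-0.18,-0.475,0,0,0,0,-1]]'
python3 -m handwheel '[[0,0,0,0,0,0,-1],[0,0,0,0,0,0,-1]]'
python3 - <<'E'
from h import *
import pickle
c=shot("wrist");pickle.dump(c,open("w1.pkl","wb"));save(c,"w1.png")
for n,P in dict(handle=[.584,-.139,.108],pin=[.6538,-.1336,.09],pin2=[.5142,-.1444,.09]).items(): print(n,proj(c,P))
E
python3 d.py .584 -.139 .092 3.218
```

```text
time: 1.82
eef_pos: [0.5828, -0.137, 0.2309]
eef_rot: [-3.141, -0.0, -3.065]
ft_force: [0.8, 0.7, -0.1]
opening: 0.0853
grip_force: 0.0
time: 1.98
eef_pos: [0.5823, -0.1362, 0.2305]
eef_rot: [3.141, -0.001, -3.067]
ft_force: [-0.3, 0.5, 0.3]
opening: 0.0857
grip_force: 0.0
handle [[277.09234715 205.62927393]]
pin [[277.60622743 265.94291795]]
pin2 [[276.8165961  126.57588132]]
shift [-0.0054 -0.0115  0.3462] turn [ 0.0002 -0.0003 -0.    ] rows 3.3228270477004163 0.016325821254009422 t 2.03 q6 -1.95
```

View pics/w1.png

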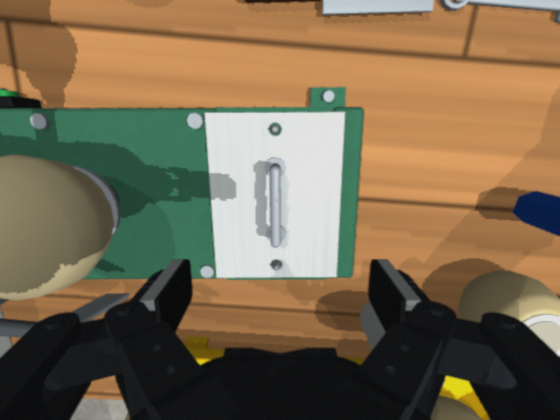

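The wrist view shows the handle at (275,163)-(276,243) and the pins at (275,128) and (277,265). These match my prediction to about 1 px. I'll descend and grip.

```bash

python3 -m handwheel '[[-0.005,-0.009,0.12,0,0,0,-1],[-0.005,-0.009,0.22,0,0,0,-1],[-0.005,-0.009,0.30,0,0,0,-1],[-0.005,-0.009,0.344,0,0,0,-1],[-0.005,-0.009,0.344,0,0,0,-1]]' 60
python3 -m handwheel '[[0,0,0,0,0,0,1],[0,0,0,0,0,0,1],[0,0,0,0,0,0,1],[0,0,0,0,0,0,1],[0,0,0,0,0,0,1]]' 60
python3 -m handwheel '[[0,0,0,0,0,0,1],[0,0,0,0,0,0,1],[0,0,0,0,0,0,1],[0,0,0,0,0,0,1],[0,0,0,0,0,0,1]]' 60
```

```text
time: 2.45
eef_pos: [0.5788, -0.1343, 0.0878]
eef_rot: [3.137, -0.012, -3.062]
ft_force: [-0.4, 1.0, -0.1]
opening: 0.0854
grip_force: 0.0
time: 2.87
eef_pos: [0.5859, -0.1381, 0.0957]
eef_rot: [-3.14, 0.003, -3.063]
ft_force: [0.1, -0.8, -0.3]
opening: 0.0258
grip_force: 0.0
time: 3.28
eef_pos: [0.5855, -0.1386, 0.0952]
eef_rot: [-3.14, 0.002, -3.064]
ft_force: [-0.9, -1.1, 5.8]
opening: 0.0075
grip_force: 58.7
```

```bash

python3 -m handwheel '[[0,0,0,0,0,0,0.3],[0,0,0,0,0,0,0.3],[0,0,0.017,0,0,0,0.3],[0,0,0.017,0,0,0,0.3],[0,0,0.017,0,0,0,0.3]]' 60
python3 -m handwheel '[[0,0,0,0,0,0,1],[0,0,0,0,0,0,1],[0,0,0,0,0,0,1],[0,0,0,0,0,0,1],[0,0,0,0,0,0,1]]' 60
python3 -m handwheel '[[0,0,0,0,0,0,1],[0,0,0,0,0,0,1],[0,0,0,0,0,0,1]]' 60
```

```text
time: 3.7
eef_pos: [0.5834, -0.1374, 0.0855]
eef_rot: [3.14, -0.002, -3.064]
ft_force: [-0.8, -0.1, -0.1]
opening: 0.0298
grip_force: 0.0
time: 4.12
eef_pos: [0.5845, -0.1385, 0.0867]
eef_rot: [-3.141, 0.0, -3.063]
ft_force: [-0.0, -4.7, -2.8]
opening: 0.0078
grip_force: 58.3
time: 4.37
eef_pos: [0.5845, -0.1384, 0.0868]
eef_rot: [-3.141, -0.0, -3.063]
ft_force: [-0.1, -6.4, -3.2]
opening: 0.0083
grip_force: 58.3
```

```bash

python3 -m handwheel '[[0,0,-0.02,0,0,0,1],[0,0,-0.06,0,0,0,1],[0,0,-0.11,0,0,0,1],[0,0,-0.15,0,0,0,1],[0,0,-0.17,0,0,0,1]]' 60
python3 -m handwheel '[[0.01,0.04,0,0,0,0,1],[0.03,0.12,0,0,0,0,1],[0.05,0.20,0,0,0,0,1],[0.07,0.28,0,0,0,0,1],[0.09,0.36,0,0,0,0,1]]' 60
python3 -m handwheel '[[0.02,0.08,0,0,0,0,1],[0.04,0.15,0,0,0,0,1],[0.05,0.20,0,0,0,0,1],[0.05,0.21,0,0,0,0,1],[0.05,0.21,0,0,0,0,1]]' 60
python3 -c "
from h import *
c=shot('side');save(c,'s2.png')"; python3 d.py .51 .085 .015 -3.063
```

```text
time: 4.78
eef_pos: [0.5856, -0.1368, 0.1573]
eef_rot: [3.14, 0.003, -3.064]
ft_force: [1.3, -0.8, -2.1]
opening: 0.008
grip_force: 58.8
time: 5.2
eef_pos: [0.5349, 0.0055, 0.1537]
eef_rot: [3.139, -0.003, -3.065]
ft_force: [-0.4, -0.4, -2.4]
opening: 0.008
grip_force: 58.8
time: 5.62
eef_pos: [0.5091, 0.0872, 0.154]
eef_rot: [3.141, -0.002, -3.061]
ft_force: [0.1, 0.1, -2.4]
opening: 0.0081
grip_force: 58.9
shift [-0.0005 -0.0026  0.3482] turn [ 0.     -0.0002  0.0002] rows 3.3399310247486107 0.016104173574305845 t 5.67 q6 -1.57
```

View pics/s2.png

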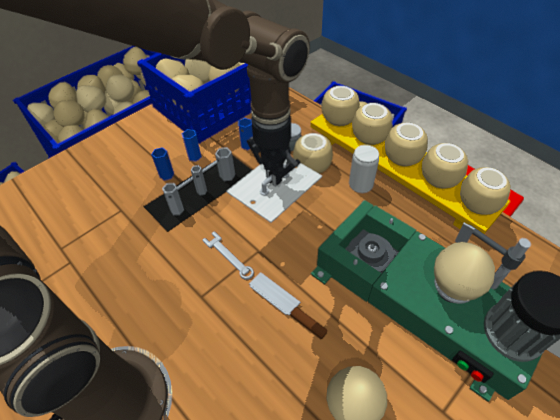

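The plate hangs level at (275,190), and the open well with the nut shows at (374,247). I'll lower it onto the bench.

```bash

python3 -m handwheel '[[0,0,0.05,0,0,0,1],[0,0,0.13,0,0,0,1],[0,0,0.21,0,0,0,1],[0,0,0.28,0,0,0,1],[0,0,0.32,0,0,0,1]]' 60
python3 -m handwheel '[[0,0,0.015,0,0,0,1],[0,0,0.023,0,0,0,1],[0,0,0.03,0,0,0,1],[0,0,0.03,0,0,0,1],[0,0,0.03,0,0,0,1]]' 60
python3 -m handwheel '[[0,0,0.006,0,0,0,1],[0,0,0.009,0,0,0,1],[0,0,0.012,0,0,0,1],[0,0,0.012,0,0,0,1],[0,0,0.012,0,0,0,1]]' 60
```

```text
time: 6.08
eef_pos: [0.5085, 0.0837, 0.0235]
eef_rot: [-3.141, -0.005, -3.065]
ft_force: [-0.5, 1.1, -2.3]
opening: 0.008
grip_force: 58.9
time: 6.5
eef_pos: [0.5123, 0.085, 0.0161]
eef_rot: [-3.142, 0.003, -3.064]
ft_force: [-0.0, -0.4, -2.7]
opening: 0.008
grip_force: 58.9
time: 6.92
eef_pos: [0.5109, 0.0852, 0.0101]
eef_rot: [-3.142, -0.0, -3.063]
ft_force: [-1.1, 0.5, -3.3]
opening: 0.0081
grip_force: 58.9
```

```bash

python3 -m handwheel '[[0,0,0.003,0,0,0,1],[0,0,0.005,0,0,0,1],[0,0,0.005,0,0,0,1]]' 60
python3 -m handwheel '[[0,0,0,0,0,0,0],[0,0,0,0,0,0,-0.3],[0,0,0,0,0,0,-0.3],[0,0,0,0,0,0,-0.3],[0,0,0,0,0,0,-0.3]]' 60
python3 -m handwheel '[[0,0,-0.04,0,0,0,-0.6],[0,0,-0.12,0,0,0,-1],[0,0,-0.22,0,0,0,-1],[0,0,-0.32,0,0,0,-1],[0,0,-0.42,0,0,0,-1]]' 60
python3 - <<'E'
from h import *
c=shot('top');s=shot('side')
def cr(i,x,y,w,h,W,H): return cv2.resize(i[y:y+h,x:x+w],(W,H),interpolation=cv2.INTER_CUBIC)
o=np.hstack([cr(c['img'],305,145,80,80,400,400),cr(s['img'],335,210,80,80,400,400)])
o2=cr(s['img'],200,120,200,100,400,200);o3=cr(c['img'],160,120,200,100,400,200)
cv2.imwrite('pics/n3.png',np.vstack([o,np.hstack([o3,o2])])[:,:,::-1])
E
```

```text
time: 7.17
eef_pos: [0.5113, 0.0853, 0.0091]
eef_rot: [3.142, -0.0, -3.063]
ft_force: [-1.5, -0.4, 5.7]
opening: 0.0074
grip_force: 59.9
time: 7.58
eef_pos: [0.511, 0.0851, 0.008]
eef_rot: [3.142, 0.0, -3.064]
ft_force: [0.8, -0.3, 0.5]
opening: 0.0557
grip_force: 0.0
time: 8.0
eef_pos: [0.5103, 0.0851, 0.1774]
eef_rot: [-3.142, -0.001, -3.064]
ft_force: [1.2, 0.2, 1.0]
opening: 0.0855
grip_force: 0.0
```

View pics/n3.png

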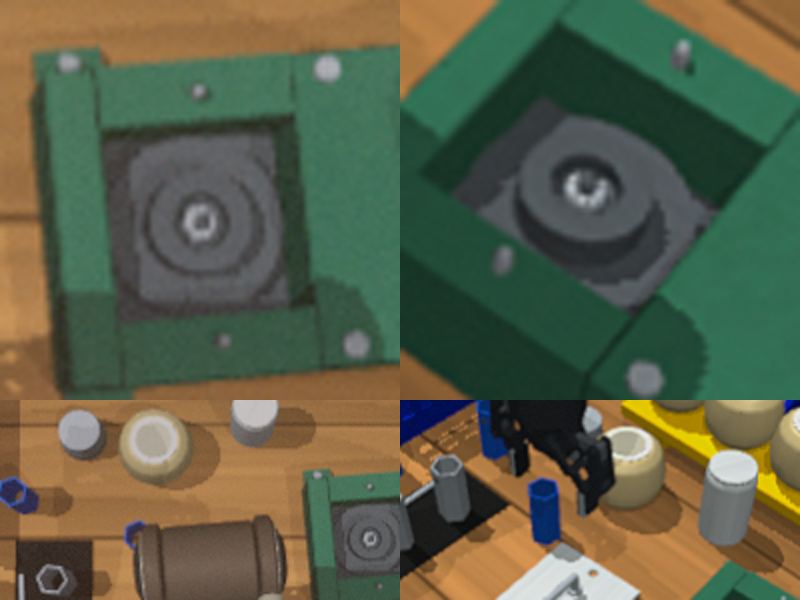

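The nut is in a small recess: in the side view the recess is about 70 px across against a 130 px rim, so roughly 32 mm, which means the 17 mm nut. The cover lies on the bench at about (565,575) in the composite. I'll go above socket17.

```bash

python3 -m handwheel '[[0,0,-0.08,0,0,0,-1],[0.02,0.08,-0.15,0,0,0,-1],[0.04,0.17,-0.15,0,0,0,-1],[0.06,0.26,-0.15,0,0,0,-1],[0.08,0.35,-0.15,0,0,0,-1]]'
python3 -m handwheel '[[0.02,0.09,0,0,0,0,-1],[0.04,0.17,0,0,0,0,-1],[0.048,0.216,0,0,0,0,-1],[0.048,0.216,0,0,0,0,-1],[0.048,0.216,0,0,0,0,-1]]'
python3 - <<'E'
from h import *
import pickle
c=shot('wrist');pickle.dump(c,open('w4.pkl','wb'))
p=proj(c,[.4416,.3067,.088])[0];print(p)
x,y=(p-75).astype(int);x=max(x,0);y=max(y,0);print(x,y)
cv2.imwrite('pics/w4.png',cv2.resize(c['img'][y:y+150,x:x+200],(800,600),interpolation=cv2.INTER_CUBIC)[:,:,::-1])
E
```

```text
time: 8.52
eef_pos: [0.4678, 0.2234, 0.2363]
eef_rot: [3.141, 0.001, -3.065]
ft_force: [-0.7, -0.7, -0.1]
opening: 0.0855
grip_force: 0.0
time: 8.93
eef_pos: [0.4415, 0.3073, 0.2351]
eef_rot: [-3.14, -0.001, -3.061]
ft_force: [0.2, -0.5, 0.4]
opening: 0.0852
grip_force: 0.0
[279.84241965 197.94466561]
204 122
```

View pics/w4.png

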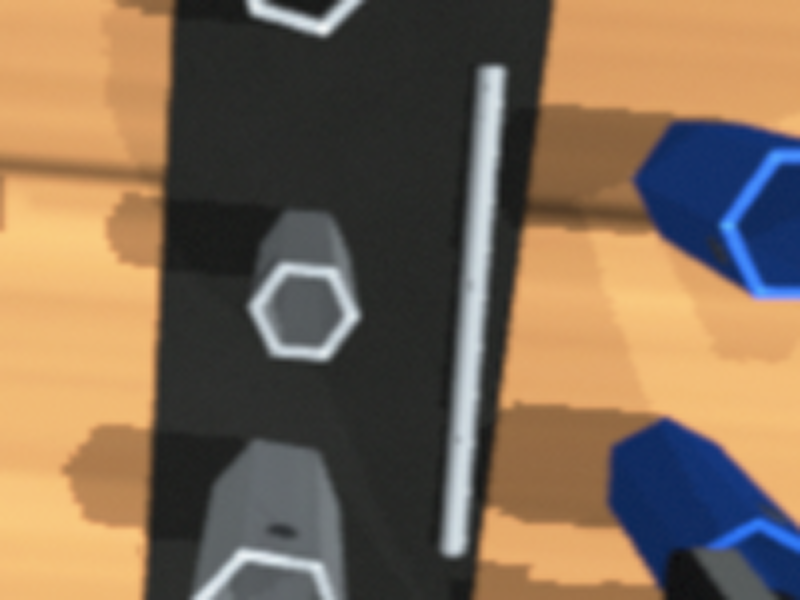

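The crop shows socket17's rim hexagon, with outer corners at crop px (248,307), (282,263), (339,268), (361,315), (325,361) and (273,355).

```bash
python3 - <<'E'
from h import *
import pickle
c=pickle.load(open('w4.pkl','rb'))
v=np.array([(248,307),(282,263),(339,268),(361,315),(325,361),(273,355)])/4-.375+[204,122]
w=unproj(c,v,.088)[:,:2];m=w.mean(0);z=(w-m)@[1,1j]
print(m,abs(z).round(4)); a=np.angle((z**6).mean())/6
print("vertex angles deg",np.degrees(np.angle(z)).round(1),"fit",np.degrees(a),"flat normals",(np.degrees(a)+30+60*np.arange(-3,3)).round(1))
E
for y in 0 30 60; do :; done; python3 d.py .4416 .3067 .16 -3.063
```

```text
[0.44328742 0.30678132] [0.0142 0.0136 0.0141 0.0141 0.0138 0.0138]
vertex angles deg [ -90.4 -151.1  147.3   91.3   26.5  -30.9] fit 28.842618157133284 flat normals [-121.2  -61.2   -1.2   58.8  118.8  178.8]
shift [0.0004 0.0009 0.188 ] turn [-0.0002 -0.0002  0.0001] rows 1.8036866124345898 0.014527154731186627 t 8.98 q6 -1.12
```

```bash

python3 -m handwheel '[[-0.003,0,0.03,0,0,0.02,-1],[-0.003,0,0.06,0,0,0.04,-1],[-0.003,0,0.09,0,0,0.06,-1],[-0.003,0,0.12,0,0,0.08,-1],[-0.003,0,0.15,0,0,0.099,-1]]'
python3 -m handwheel '[[0,0,0,0,0,0.004,-1],[0,0,0,0,0,0.004,-1],[0,0,0,0,0,0.004,-1]]'
python3 d.py .443 .3068 .054 2.597
```

```text
time: 9.4
eef_pos: [0.444, 0.3051, 0.1752]
eef_rot: [-3.141, 0.0, 2.589]
ft_force: [0.1, 0.4, -0.1]
opening: 0.0854
grip_force: 0.0
time: 9.65
eef_pos: [0.4439, 0.3057, 0.1758]
eef_rot: [-3.141, 0.0, 2.572]
ft_force: [0.6, -0.0, 0.4]
opening: 0.0855
grip_force: 0.0
shift [0.0035 0.0013 0.3045] turn [-0.0001  0.     -0.004 ] rows 2.9213422226639247 0.2035664499848637 t 9.65 q6 -0.48
```

```bash

python3 -m handwheel '[[0.0035,0.0013,0.09,0,0,-0.004,-1],[0.0035,0.0013,0.18,0,0,-0.004,-1],[0.0035,0.0013,0.26,0,0,-0.004,-1],[0.0035,0.0013,0.304,0,0,-0.004,-1],[0.0035,0.0013,0.304,0,0,-0.004,-1]]' 50
python3 -m handwheel '[[0,0,0,0,0,0,-0.2],[0,0,0,0,0,0,0.1],[0,0,0,0,0,0,0.2],[0,0,0,0,0,0,0.3],[0,0,0,0,0,0,0.4]]' 50
python3 -m handwheel '[[0,0,0,0,0,0,0.6],[0,0,0,0,0,0,1],[0,0,0,0,0,0,1],[0,0,0,0,0,0,1],[0,0,0,0,0,0,1]]' 50
```

```text
time: 10.07
eef_pos: [0.4395, 0.3055, 0.0505]
eef_rot: [-3.134, -0.004, 2.597]
ft_force: [-1.2, -0.0, -0.9]
opening: 0.0853
grip_force: 0.0
time: 10.48
eef_pos: [0.4437, 0.3088, 0.0561]
eef_rot: [3.139, 0.002, 2.598]
ft_force: [0.2, -0.1, -0.2]
opening: 0.0264
grip_force: 0.0
time: 10.9
eef_pos: [0.4436, 0.3087, 0.0559]
eef_rot: [3.14, 0.001, 2.598]
ft_force: [-1.1, -1.4, 6.6]
opening: 0.0228
grip_force: 49.0
```

```bash

python3 -m handwheel '[[0,0,-0.02,0,0,0,1],[0,0,-0.08,0,0,0,1],[0,0,-0.18,0,0,0,1],[0,0,-0.28,0,0,0,1],[0,0,-0.38,0,0,0,1]]' 80
python3 -m handwheel '[[0,0,-0.05,0,0,0,1],[0,0,-0.05,0,0,0,1]]' 80
python3 d.py .5837 -.1388 .225 2.6946
```

```text
time: 11.32
eef_pos: [0.4414, 0.3076, 0.2074]
eef_rot: [-3.14, -0.001, 2.598]
ft_force: [0.3, 0.4, -1.0]
opening: 0.0227
grip_force: 78.4
time: 11.48
eef_pos: [0.4459, 0.3103, 0.2333]
eef_rot: [3.131, 0.006, 2.598]
ft_force: [1.3, -0.0, -1.5]
opening: 0.0228
grip_force: 78.4
shift [-0.8755 -0.7827  0.0173] turn [ 0.0017  0.001  -0.0154] rows 11.266689129932987 0.7814454425602682 t 11.48 q6 -0.5
```

```bash

python3 -m handwheel '[[-0.03,-0.027,0,0,0,0,1],[-0.09,-0.08,0,0,0,0,1],[-0.16,-0.144,0,0,0,0,1],[-0.23,-0.206,0,0,0,0,1],[-0.30,-0.268,0,0,0,0,1]]' 80
python3 -m handwheel '[[-0.07,-0.063,0,0,0,0,1],[-0.14,-0.126,0,0,0,0,1],[-0.21,-0.188,0,0,0,0,1],[-0.28,-0.25,0,0,0,0,1],[-0.35,-0.313,0,0,0,0,1]]' 80
python3 -m handwheel '[[-0.07,-0.063,0,0,0,0,1],[-0.13,-0.116,0,0,0,0,1],[-0.18,-0.161,0,0,0,-0.005,1],[-0.21,-0.188,0,0,0,-0.011,1],[-0.22,-0.199,0,0,0,-0.015,1]]' 80
python3 -m handwheel '[[0,0,0,0,0,0,1],[0,0,0,0,0,0,1],[0,0,0,0,0,0,1]]' 80
python3 d.py .5837 -.1388 .16 2.6946
python3 - <<'E'
from h import *
import pickle
c=shot('wrist');pickle.dump(c,open('w5.pkl','wb'))
p=proj(c,[.5837,-.1388,.06])[0];print(p);x,y=(p-[100,75]).astype(int);print(x,y)
cv2.imwrite('pics/w5.png',cv2.resize(c['img'][y:y+150,x:x+200],(800,600),interpolation=cv2.INTER_CUBIC)[:,:,::-1])
E
```

```text
time: 11.9
eef_pos: [0.4883, 0.1528, 0.2246]
eef_rot: [-3.139, -0.002, 2.599]
ft_force: [1.3, 0.5, -0.6]
opening: 0.0221
grip_force: 78.5
time: 12.32
eef_pos: [0.5434, -0.0268, 0.2246]
eef_rot: [-3.14, -0.003, 2.598]
ft_force: [1.6, 0.9, -0.8]
opening: 0.0221
grip_force: 78.5
time: 12.73
eef_pos: [0.5781, -0.1416, 0.2243]
eef_rot: [-3.14, -0.002, 2.691]
ft_force: [0.8, 0.6, -1.6]
opening: 0.022
grip_force: 78.5
time: 12.98
eef_pos: [0.5778, -0.138, 0.2252]
eef_rot: [3.142, -0.003, 2.692]
ft_force: [-0.9, -0.3, -0.8]
opening: 0.0227
grip_force: 78.5
shift [-0.0146  0.0046  0.1629] turn [ 0.     -0.0004 -0.0005] rows 1.5696402724086989 0.03260913130997459 t 12.98 q6 -1.43
[281.88019445 199.15461343]
181 124
```

View pics/w5.png

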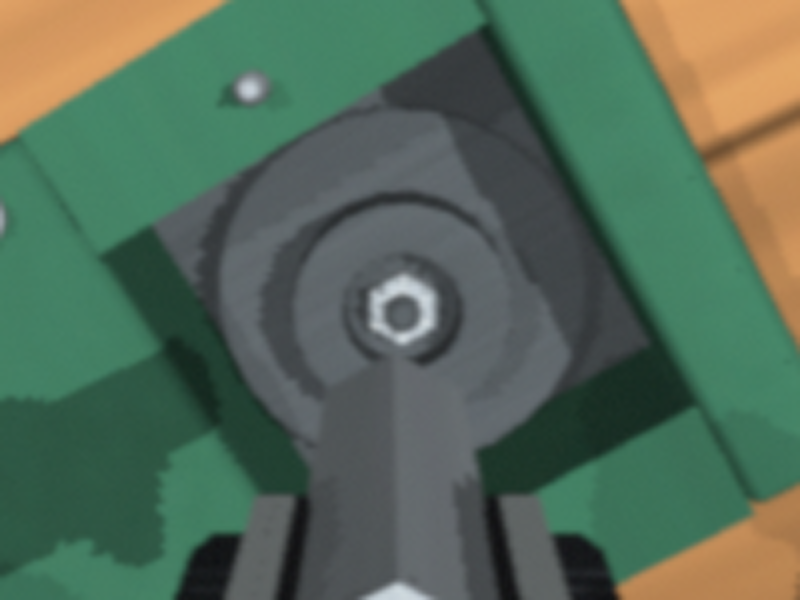

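The close view shows the nut's bright top centred at crop (403,310) with corners at about (401,272), (438,290), (437,330), (402,346), (369,325) and (368,290). The socket's lower near corner is at (395,358).

```bash
cat > nut.py <<'E'
from h import *
import pickle
c=pickle.load(open('w5.pkl','rb'))
g=c['img'][124:274,181:381]
f=lambda q:np.array(q)/4-.375+[181,124]
# nut: bright blob
m=(cv2.cvtColor(g,cv2.COLOR_RGB2GRAY)>165).astype(np.uint8);m[:65]=0;m[90:]=0;m[:,:85]=0;m[:,115:]=0
cn=max(cv2.findContours(m,cv2.RETR_EXTERNAL,cv2.CHAIN_APPROX_NONE)[0],key=cv2.contourArea)
px=cn[:,0]+np.array([181,124]);hull=cv2.convexHull(px.astype(np.float32))[:,0]
w=unproj(c,hull,.057)[:,:2];M=cv2.moments(w.astype(np.float32).reshape(-1,1,2)*1000);cen=np.array([M['m10'],M['m01']])/M['m00']/1000
print("nut centroid",cen,"area mm2",M['m00'],"17 hex 250")
v=unproj(c,f([(401,272),(438,290),(437,330),(402,346),(369,325),(368,290)]),.057)[:,:2]
z=(v-v.mean(0))@[1,1j];print("verts",v.mean(0),abs(z).round(4),"vertex angle mod60",np.degrees(np.angle((z**6).mean()))/6)
# rim circle
s=monitor.read_state();zb=s["eef_pos"][2]-.053
sv=unproj(c,f([(395,358)]),zb)[0]
M=R.from_euler('xyz',s["eef_rot"]);print("near lower corner in tool mm",(M.inv().apply(sv-s["eef_pos"])*1000).round(1),"expect 13.5,0,53; TCP",s["eef_pos"])
pins=unproj(c,f([(250,87)]),.09)[0];print("pin -x",pins,"machine centre from pin",pins[:2]+.07*np.array([np.cos(.0766),np.sin(.0766)]))
E
python3 nut.py
```

```text
nut centroid [ 0.58582764 -0.14078362] area mm2 213.86546846013516 17 hex 250
verts [ 0.58578524 -0.14053086] [0.0102 0.0108 0.011  0.0103 0.0101 0.0106] vertex angle mod60 -26.667701984945875
near lower corner in tool mm [11.9 -0.9 53. ] expect 13.5,0,53; TCP [ 0.57803661 -0.137859    0.22556481]
pin -x [ 0.51615502 -0.14578125  0.09      ] machine centre from pin [ 0.58594976 -0.14042449]
```

```bash

python3 -m handwheel '[[-0.004,0.0005,0.03,0,0,0,1],[-0.01,0.001,0.09,0,0,-0.0005,1],[-0.014,0.001,0.16,0,0,-0.0005,1],[-0.016,0.001,0.20,0,0,-0.0005,1],[-0.016,0.001,0.225,0,0,-0.0005,1]]' 80
python3 -m handwheel '[[0,0,0,0,0,0,1],[0,0,0,0,0,0,1],[0,0,0,0,0,0,1],[0,0,0,0,0,0,1]]' 80
python3 d.py .5846 -.1389 .113 2.6946
```

```text
time: 13.45
eef_pos: [0.5827, -0.1399, 0.1328]
eef_rot: [-3.141, -0.005, 2.696]
ft_force: [-0.7, -0.4, -1.9]
opening: 0.0222
grip_force: 78.5
time: 13.78
eef_pos: [0.5861, -0.1416, 0.1383]
eef_rot: [3.141, 0.003, 2.695]
ft_force: [-0.5, -0.1, -1.2]
opening: 0.0222
grip_force: 78.4
shift [0.0066 0.0044 0.0631] turn [0.0001 0.0005 0.0001] rows 0.6102109532970763 0.02785025730939282 t 13.78 q6 -1.43
```

```bash

python3 -m handwheel '[[0.003,0.003,0.01,0,0,0,1],[0.005,0.005,0.02,0,0,0,1],[0.005,0.005,0.03,0,0,0,1],[0.005,0.005,0.03,0,0,0,1],[0.005,0.005,0.03,0,0,0,1]]' 80
python3 -m handwheel '[[0,0,0,0,0,0,1],[0,0,0,0,0,0,1],[0,0,0,0,0,0,1],[0,0,0,0,0,0,1],[0,0,0,0,0,0,1]]' 80
python3 d.py .5846 -.1389 .113 2.6946
```

```text
time: 14.2
eef_pos: [0.5833, -0.1385, 0.1239]
eef_rot: [-3.141, -0.001, 2.695]
ft_force: [-0.7, -0.4, -1.3]
opening: 0.0224
grip_force: 78.4
time: 14.62
eef_pos: [0.5839, -0.1387, 0.1246]
eef_rot: [3.142, 0.0, 2.695]
ft_force: [1.0, -0.5, -0.4]
opening: 0.0223
grip_force: 78.4
shift [-0.0017  0.0004  0.029 ] turn [0. 0. 0.] rows 0.27869352086103194 0.0030208367413242267 t 14.62 q6 -1.43
```

```bash

python3 -m handwheel '[[-0.0017,0,0.008,0,0,0,1],[-0.0017,0,0.016,0,0,0,1],[-0.0017,0,0.022,0,0,0,1],[-0.0017,0,0.029,0,0,0,1],[-0.0017,0,0.029,0,0,0,1]]' 80
python3 -m handwheel '[[0,0,0.003,0,0,0,1],[0,0,0.006,0,0,0,1],[0,0,0.009,0,0,0,1],[0,0,0.009,0,0,0,1],[0,0,0.009,0,0,0,1]]' 80
python3 -m handwheel '[[0,0,0.003,0,0,0,1],[0,0,0.006,0,0,0,1],[0,0,0.006,0,0,0,1],[0,0,0.006,0,0,0,1]]' 80
```

```text
time: 15.03
eef_pos: [0.5842, -0.139, 0.112]
eef_rot: [-3.141, -0.0, 2.695]
ft_force: [0.6, -0.2, -1.8]
opening: 0.0224
grip_force: 78.4
time: 15.45
eef_pos: [0.5845, -0.139, 0.1093]
eef_rot: [3.142, 0.0, 2.695]
ft_force: [0.7, 0.5, -0.9]
opening: 0.0225
grip_force: 78.4
time: 15.78
eef_pos: [0.585, -0.1392, 0.1071]
eef_rot: [3.141, 0.001, 2.695]
ft_force: [0.7, -0.9, -0.7]
opening: 0.0227
grip_force: 78.4
```

```bash

python3 -m handwheel '[[0,0,0.004,0,0,0,1],[0,0,0.007,0,0,0,1],[0,0,0.007,0,0,0,1],[0,0,0.007,0,0,0,1]]' 80
python3 -m handwheel '[[0,0,0.003,0,0,0,1],[0,0,0.006,0,0,0,1],[0,0,0.006,0,0,0,1],[0,0,0.006,0,0,0,1]]' 80
python3 -m handwheel '[[0,0,0.003,0,0,0,1],[0,0,0.004,0,0,0,1],[0,0,0.004,0,0,0,1],[0,0,0.004,0,0,0,1]]' 80
```

```text
time: 16.12
eef_pos: [0.5849, -0.1392, 0.1041]
eef_rot: [3.141, 0.001, 2.695]
ft_force: [1.5, -1.0, -1.7]
opening: 0.0227
grip_force: 78.5
time: 16.45
eef_pos: [0.5849, -0.1392, 0.1018]
eef_rot: [3.142, 0.001, 2.695]
ft_force: [2.9, -1.8, -0.4]
opening: 0.0227
grip_force: 78.5
time: 16.78
eef_pos: [0.585, -0.1392, 0.101]
eef_rot: [3.142, 0.001, 2.695]
ft_force: [1.6, -1.5, 4.3]
opening: 0.0223
grip_force: 79.5
```

Contact came at TCP z 0.101, so the socket's bottom is on the floor at 0.048. I'll push a little more, then check with the cameras.

```bash

python3 -m handwheel '[[0,0,0.002,0,0,0,1],[0,0,0.003,0,0,0,1],[0,0,0.003,0,0,0,1],[0,0,0.003,0,0,0,1],[0,0,0.003,0,0,0,1]]' 80
python3 - <<'E'
from h import *
t=shot('top');s=shot('side');print(monitor.read_state()["ft_force"],monitor.read_state()["ft_torque"])
def cr(i,x,y,w,h,W,H): return cv2.resize(i[y:y+h,x:x+w],(W,H),interpolation=cv2.INTER_CUBIC)
o=np.hstack([cr(s['img'],140,110,280,210,400,300),cr(t['img'],130,110,280,210,400,300)])
o2=np.hstack([cr(s['img'],310,180,133,100,400,300),cr(s['img'],210,140,133,100,400,300)])
cv2.imwrite('pics/f6.png',np.vstack([o,o2])[:,:,::-1])
E
```

```text
time: 17.2
eef_pos: [0.5852, -0.1393, 0.101]
eef_rot: [3.142, 0.001, 2.695]
ft_force: [-0.8, 0.3, 9.4]
opening: 0.0227
grip_force: 80.1
[-0.30968351 -0.80172047 11.00788818] [-0.06797553  0.10171596 -0.00189459]
```

View pics/f6.png

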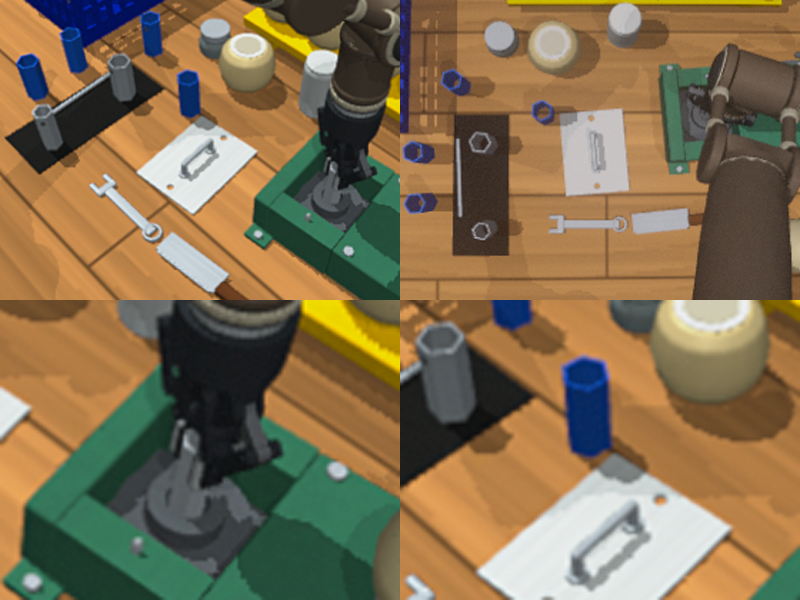

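The cover lies flat, handle up, at side-crop px (195,165). The socket stands upright in the recess at about (190,460), and everything else is undisturbed. The push is about 10 N and steady, with the bottom of the socket at floor height, so I'm handing in.

```bash
python3 -c "
from rig import robot
print(robot.close_job())"
```

```text
the job is handed in; nothing more can be done
None
```

The job is handed in: the cover lies flat on the bench, handle up, and the arm holds socket17 seated on the nut down to the recess floor. The nut looked like the 17 mm one, so I tried only socket17 and it went home the first time, at about 17 s on the clock.

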